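# Load the spacer feeder and set its air

## Robot

A 6-joint arm with a two-finger parallel gripper is mounted at the origin on the work surface. World frame = base frame: x ahead of the robot, y to its left, z up, the work surface at z = 0. Lengths are in m, angles in rad, forces in N, time in s.
With the tool pointing down it reaches from about 0.3 to 0.775 m from the base axis. Payload 14.6 kg.
Tool frame: the origin (TCP) lies midway between the tips of the shut fingers; the grasp point (between the pads) lies 19 mm behind it (ctrl.pinch_z is the distance from the TCP to the grasp point, in m); z points along the fingers, y is the line along which they close (so a half turn about z gives the same grasp; the last joint's range is limited). The gripper opens to 94 mm and grips with 3 to 60 N. Pads are 16 mm wide; open, the fingers measure 119 mm over their backs; the gripper's body (75 mm by 177 mm) begins 78 mm behind the grasp point.
Start: joints at [1.102, 0.3, 1.521, -0, 1.321, -0.067], TCP at [0.215, 0.506, 0.205] pointing down, gripper open.
Joint ranges: [-3.03, 3.03], [-0.79, 2.21], [0.23, 2.52], [-1.04, 4.18], [0, 3.07], [-2.55, 2.55]. Speed limits (rad/s): [2.22, 2.22, 2.57, 3.14, 3.14, 3.14].

## Interface

Orientations are given as [roll, pitch, yaw] about the fixed x, y, z axes, in that order (R = Rz(yaw) Ry(pitch) Rx(roll)).
In Python, from station import ctrl gives the robot as it stands.
- The arm moves only by the tool jog_arm, never from a script. Its argument "motion" is a list of rows, each a list of 7 numbers: the shift along the tool's x, y, z in m, then the turn, a rotation vector about the tool's x, y, z in rad, then the opening, from -1 (shut) to 1 (fully open). In form: [[tx, ty, tz, rx, ry, rz, gripper], ...]. A call has 1 to 5 rows; each row shifts and turns the commanded pose from where the row before left it, along the tool's axes as they then stand; what a row does not reach is not made up. A row lasts 1/10 s, in which the tool goes at most 50 mm and 8.59 degrees, less where a joint would pass 70% of its speed; a pose out of reach is approached as far as the arm can. A call is refused whole if a number of a shift passes 0.05 or a number of a turn 0.15, either way. A call with a gripper value outside its range is refused whole. The fingers move at their own pace and stop on an object; "squeeze" is the grip in N (left out, the last holds). Time passes only in rows, so rows that do not move let the fingers close. It gives the time, the measured TCP pose, the force, the opening and the grip force at its end, in the units of the state.
- ctrl.get_obs(): the state, without advancing time (a new reading comes with each control period).
- ctrl.camera(name): name is "scene" or "top" or "wrist"; returns the picture (480x640x3 uint8, red, green, blue); there is no depth.
- ctrl.camera_model(name): a dict with "intrinsics" (3x3 intrinsics, pixels), "rvec" (rotation vector, rad) and "tvec" (3), from world to camera coordinates, as OpenCV has them. Camera axes: x right, y down, z forward; pixel columns grow to the right and rows downward; lengths in m; the calibration is good to about 2 mm. A picture is of the moment at which its call begins: read the wrist's pose just before it. camera_model takes no time and is no camera call; for the wrist camera it gives the pose at the moment of the call.
- ctrl.hand_in(): hands the job in; it is judged then, once.
The state is a dict: "time_s": time; "qpos": joint angles; "joint_vel": joint speeds; "tau": joint torques, N m; "ee_pos": TCP position; "eef_rot": TCP orientation; "force": force on the tool from outside, world axes, zero at the start; "moment": the same for the moment, N m; "grip_width": finger opening in m; "grip_force": force on a finger pad.
Only numpy, scipy, OpenCV 4.12 (cv2) and the standard library are available. Lean on these libraries where they do the work, as an engineer would, in place of code of your own. Each camera call takes 0.05 s, during which the arm holds its last target. There are 200 camera calls.

## Task

Make the spacer feeder ready: first turn the air valve's lever fully shut and leave it shut while you load every spacer sleeve on the bench into the upright tube magazine, end to end one above the other, and then set the follower weight, stem up, on top of the stack in the tube. Last, open the valve half way, to 45 degrees. Leave the other things on the bench where they are.

Things in the scene. Friction and masses are not known exactly. Their poses are not given: they have to be found in the camera images.
- magazine: the fixed upright tube magazine of the spacer feeder: slotted steel tube, inside diameter 57 mm, on a grey base plate 130 x 130 x 12 mm. Origin: centre of the underside, z up along the tube. The tube's inner floor is 12 mm above the origin; the tube is 84 mm across at most (at the flare), 65 mm below that; a 15 mm slot in its front and back shows the stack. It does not move.
- magazine_mouth (a point): centre of the open top of the tube, at the rim of the flared mouth, 237 mm above the bench. The flare is about 76 mm wide at the rim and narrows to the 57 mm bore over the top 15 mm.
- lever (a joint): angle of the air ball valve's lever, rad: 0 = shut (end stop), 1.571 = fully open (end stop); grows counter-clockwise seen from above. It stays where it is left (friction 0.25 N m, about 2.6 N at the grip).
- lever_grip (a point): middle of the lever's black grip, a bar 65 mm long (radially), 14 mm wide and 28 mm tall, 95 mm out from the valve axis and 106 mm above the bench, with free space below it
- valve_axis (a point): point on the lever's upright turning axis, at the height of the grip's middle. The valve is fixed to the bench; the lever's three marks on the disc below it are shut, half open and fully open.
- follower_c (a point): the follower weight: dark steel cylinder 48 mm across and 50 mm tall with a 22 mm thick, 40 mm tall stem on top (90 mm overall), 0.5 kg, standing stem up. Point half-way up (45 mm above its underside); z up along the stem.
- sleeve0_c (a point): a spacer sleeve: bright steel cylinder with a dark bore, 50 mm across, 50 mm tall, about 0.3 kg, standing on end on the bench. Point at its centre, z along its axis. Between two and four sleeves are there; the others are absent.
- sleeve1_c (a point): a spacer sleeve: bright steel cylinder with a dark bore, 50 mm across, 50 mm tall, about 0.3 kg, standing on end on the bench. Point at its centre, z along its axis. Between two and four sleeves are there; the others are absent.
- sleeve2_c (a point): a spacer sleeve: bright steel cylinder with a dark bore, 50 mm across, 50 mm tall, about 0.3 kg, standing on end on the bench. Point at its centre, z along its axis. Between two and four sleeves are there; the others are absent.
- sleeve3_c (a point): a spacer sleeve: bright steel cylinder with a dark bore, 50 mm across, 50 mm tall, about 0.3 kg, standing on end on the bench. Point at its centre, z along its axis. Between two and four sleeves are there; the others are absent.
- flange: bystander: steel gearbox output flange, 110 mm disc 14 mm thick with a 60 mm hub, 44 mm tall overall; origin at the centre of its underside
- drift: bystander: brass hexagonal drift bar lying flat, 150 mm long along its own x, 18 mm across; origin at the middle of its underside
- washer0: bystander: black steel lock washer, 30 mm across, 4 mm thick; origin at the centre of its underside
- washer1: bystander: black steel lock washer, 30 mm across, 4 mm thick; origin at the centre of its underside
- gauge_ring: bystander: worn aluminium gauge ring, 80 mm across, 16 mm tall; origin at the centre of its underside
- grease_tin: bystander: grey closed grease tin, 68 mm across, 70 mm tall; origin at the centre of its underside
- spanner: bystander: steel spanner lying flat, 180 mm long along its own x; origin at the centre of its underside

How it is judged:
On the way, in this order (a step that is already met when the one before it is completed fails the run):
1. the air valve is fully shut (value of joint lever below 0.07 rad), for 0.2 s.
2. every sleeve lies in the tube, valve still shut (horizontal distance between each of sleeve0_c, sleeve1_c, sleeve2_c, sleeve3_c and magazine below 0.01 m and z of sleeve0_c in the frame of magazine between 0.02 and 0.197 m and angle between the z axis of each of sleeve0_c, sleeve1_c, sleeve2_c, sleeve3_c and the z axis of magazine, either way round below 0.15 rad and z of sleeve1_c in the frame of magazine between 0.02 and 0.197 m and z of sleeve2_c in the frame of magazine between 0.02 and 0.197 m and z of sleeve3_c in the frame of magazine between 0.02 and 0.197 m and value of joint lever below 0.07 rad), for 0.2 s.
3. the follower weight stands on the stack in the tube, valve still shut (all of step 2 and horizontal distance between follower_c and magazine below 0.012 m and angle between follower_c's own z axis and vertical below 0.18 rad and (distance between follower_c and sleeve0_c below 0.077 m or distance between follower_c and sleeve1_c below 0.077 m or distance between follower_c and sleeve2_c below 0.077 m or distance between follower_c and sleeve3_c below 0.077 m) and z of each of sleeve0_c, sleeve1_c, sleeve2_c, sleeve3_c in the frame of follower_c below -0.05 m), for 0.2 s.
4. the valve is open to 45 degrees (value of joint lever between 0.685 and 0.885 rad), for 0.2 s.
At the end, for the whole second after the job is handed in: every sleeve present is in the tube, upright (within 0.15 rad) and at stack height, the follower weight stands stem up in the tube on the topmost sleeve (within 7 mm of touching), and the valve lever rests at 45 degrees, within 0.10 rad (about 5.7 degrees); shut meant below 0.07 rad (all of step 4 and horizontal distance between each of sleeve0_c, sleeve1_c, sleeve2_c, sleeve3_c and magazine below 0.01 m and z of sleeve0_c in the frame of magazine between 0.02 and 0.197 m and angle between the z axis of each of sleeve0_c, sleeve1_c, sleeve2_c, sleeve3_c and the z axis of magazine, either way round below 0.15 rad and z of sleeve1_c in the frame of magazine between 0.02 and 0.197 m and z of sleeve2_c in the frame of magazine between 0.02 and 0.197 m and z of sleeve3_c in the frame of magazine between 0.02 and 0.197 m and horizontal distance between follower_c and magazine below 0.012 m and angle between follower_c's own z axis and vertical below 0.18 rad and (distance between follower_c and sleeve0_c below 0.077 m or distance between follower_c and sleeve1_c below 0.077 m or distance between follower_c and sleeve2_c below 0.077 m or distance between follower_c and sleeve3_c below 0.077 m) and z of each of sleeve0_c, sleeve1_c, sleeve2_c, sleeve3_c in the frame of follower_c below -0.05 m and velocity of joint lever between -0.05 and 0.05 rad/s).
It fails at once if a sleeve is put into the mouth of the tube while the air valve is not shut (value of joint lever above 0.2 rad and ((horizontal distance between sleeve0_c and magazine_mouth below 0.02 m and z of sleeve0_c in the frame of magazine between 0.21 and 0.255 m) or (horizontal distance between sleeve1_c and magazine_mouth below 0.02 m and z of sleeve1_c in the frame of magazine between 0.21 and 0.255 m) or (horizontal distance between sleeve2_c and magazine_mouth below 0.02 m and z of sleeve2_c in the frame of magazine between 0.21 and 0.255 m) or (horizontal distance between sleeve3_c and magazine_mouth below 0.02 m and z of sleeve3_c in the frame of magazine between 0.21 and 0.255 m))).
It fails at once if a bystander (flange, drift, washers, gauge ring, tin, spanner) is shifted more than 5 cm (distance of any of flange, drift, washer0, washer1, gauge_ring, grease_tin, spanner from where it was at the start of the episode above 0.05 m).
Of sleeve0, sleeve1, sleeve2, sleeve3 only 2 to 4 are there at a start; the rules pass over those that are not, and their reading is None.
At some moment in a run one of sleeve0, sleeve1, sleeve2, sleeve3, follower may be knocked a few centimetres aside while the robot is not near it.
It also fails if it takes over 210 s, if anything falls off the work surface, if the arm or the gripper's body presses on something with over 40 N, if the wrist force passes 120 N, or if a joint passes its speed limit or range.

## Working session

There is one attempt and no reset: what is moved stays moved. The work goes in short steps, Python scripts to look and compute and a tool call to move; the robot and the scene stay as the last step left them, time stands still between calls to the robot, and variables do not carry over. Pictures are saved under pics/ and viewed, at most 15 in all, crops included, and the job is handed in when it is done.

Besides the shell and the picture viewer there is one more tool, called as name([rows], argument=value, ...), one row to a line, values as JSON. jog_arm: Moves the arm, as the interface text tells. Its arguments: {"type":"object","properties":{"motion":{"type":"array"},"squeeze":{"type":"number"}},"required":["motion"]}

```bash
ls; mkdir -p pics
cat > h.py <<'E'
import numpy as np, cv2
from station import ctrl
from scipy.spatial.transform import Rotation as R
def cam(n):
    m=ctrl.camera_model(n); return np.array(m["intrinsics"]),R.from_rotvec(np.array(m["rvec"]).ravel()).as_matrix(),np.array(m["tvec"]).ravel()
def ray(n,uv,z,M=None):
    K,r,t=M or cam(n); d=r.T@np.linalg.inv(K)@np.array([uv[0],uv[1],1.]); c=-r.T@t
    return c+d*(z-c[2])/d[2]
def proj(n,p,M=None):
    K,r,t=M or cam(n); q=K@(r@np.array(p)+t); return q[:2]/q[2]
def snap(n,f):
    im=ctrl.camera(n); cv2.imwrite('pics/'+f,im[:,:,::-1]); return im
E
python3 - <<'E'
from h import *
for n in('scene','top'):
    snap(n,n+'0.png'); K,r,t=cam(n); print(n,K[0,0],-r.T@t,r[2])
print(ctrl.get_obs(), ctrl.pinch_z)
E
```

```text
pics
scene 511.72727658943876 [1.08648571 0.42687404 1.02985627] [-0.47183657 -0.3931355  -0.78918611]
top 468.86106652571516 [0.37275564 0.00710182 1.0921372 ] [ 0.18981625 -0.01334751 -0.9817289 ]
{'time_s': 0.1, 'qpos': array([ 1.10235824e+00,  3.00377631e-01,  1.52150577e+00, -1.93785539e-06,
        1.32070360e+00, -6.66049574e-02]), 'joint_vel': array([ 0.00109366, -0.00173392, -0.00261138, -0.00020945, -0.00081448,
       -0.0005873 ]), 'tau': array([-6.49764424e-04, -5.32636857e+01, -3.53282332e+01,  7.09492341e-02,
        2.34367879e-02, -7.76543766e-05]), 'ee_pos': array([0.21500951, 0.5059811 , 0.20496946]), 'eef_rot': array([-3.14060038e+00, -6.43068224e-05,  2.73975998e+00]), 'force': array([ 0.58830001,  0.11074931, -0.84329483]), 'moment': array([-0.00269514,  0.02736656, -0.0127372 ]), 'grip_force': 0.0, 'grip_width': 0.09418182733497248} 0.0188
```

View pics/top0.png

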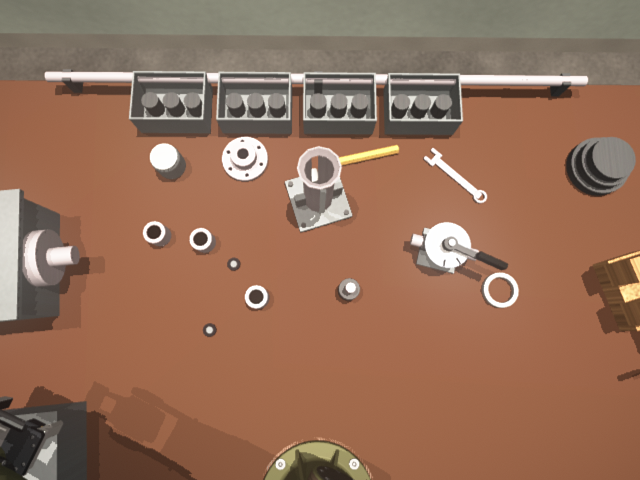

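View pics/scene0.png

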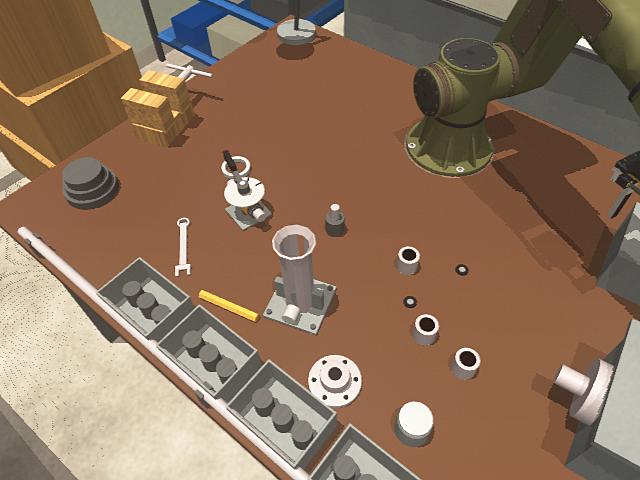

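The top view shows three sleeves at (154,234), (201,240) and (256,297). The follower is at (349,290), the mouth at (320,168), the valve at (450,243), and its lever points right and down to about (490,258).

```bash
cat >> h.py <<'E'
def blob(im,seed,lo,hi,rad=20):
    g=im.max(2).astype(int); m=((g>=lo)&(g<=hi)).astype(np.uint8); k=np.zeros_like(m); cv2.circle(k,tuple(int(v) for v in seed),rad,1,-1); m&=k
    n,l,s,c=cv2.connectedComponentsWithStats(m); i=1+np.argmax(s[1:,4]); return c[i],s[i,4]
E
python3 - <<'E'
from h import *
t=cv2.imread('pics/top0.png'); s=cv2.imread('pics/scene0.png')
for a,b in [((154,234),(466,358)),((201,240),(427,323)),((256,297),(409,255))]:
    ca,na=blob(t,a,0,60,12); cb,nb=blob(s,b,0,60,12)
    print('sl',ca,na,ray('top',ca,.05).round(4),cb,nb,ray('scene',cb,.05).round(4))
for n,im,c in(('top',t,(350,287)),('scene',s,(335,208))):
    ca,na=blob(im,c,170,255,9); print('stem',ca,na,ray(n,ca,.09).round(4))
a=cv2.resize(t[205:315,400:530],None,fx=3,fy=3,interpolation=2); b=cv2.resize(s[140:250,200:300],None,fx=4,fy=3,interpolation=2)
c=cv2.resize(t[135:235,270:370],None,fx=3.9,fy=2.6,interpolation=2);d=cv2.resize(s[215:335,245:345],None,fx=4,fy=260/120,interpolation=2)
cv2.imwrite('pics/z.png',np.vstack([np.hstack([a,b]),np.hstack([c,d])]))
E
```

```text
sl [152. 237.] 3 [0.5654 0.3722 0.05  ] [467.5989011  358.41758242] 182 [0.5772 0.37   0.05  ]Traceback (most recent call last):
  File "<stdin>", line 4, in <module>
  File "h.py", line 15, in blob
    n,l,s,c=cv2.connectedComponentsWithStats(m); i=1+np.argmax(s[1:,4]); return c[i],s[i,4]
                                                     ~~~~~~~~~^^^^^^^^^
    return _wrapfunc(a, 'argmax', axis=axis, out=out, **kwds)
    return bound(*args, **kwds)
ValueError: attempt to get argmax of an empty sequence
```

Run:
```python
from h import *
t=cv2.imread('pics/top0.png'); s=cv2.imread('pics/scene0.png')
for a,b in [((154,234),(466,358)),((201,240),(427,323)),((256,297),(409,255))]:
    ca,na=blob(t,a,0,100,9); cb,nb=blob(s,b,0,100,9)
    print('sl',ca,na,ray('top',ca,.05).round(4),cb,nb,ray('scene',cb,.05).round(4))
a=cv2.resize(t[205:315,400:530],None,fx=3,fy=3,interpolation=2); b=cv2.resize(s[140:250,200:300],None,fx=4,fy=3,interpolation=2)
c=cv2.resize(t[135:235,270:370],None,fx=3.9,fy=2.6,interpolation=2);d=cv2.resize(s[215:335,245:345],None,fx=4,fy=260/120,interpolation=2)
cv2.imwrite('pics/z.png',np.vstack([np.hstack([a,b]),np.hstack([c,d])]))
for n,im,c in(('top',t,(350,287)),('scene',s,(335,208))):
    ca,na=blob(im,c,170,255,9); print('stem',ca,na,ray(n,ca,.09).round(4))
```

```text
sl [153.48201439 231.73381295] 139 [0.5775 0.3697 0.05  ] [467.14973262 358.12299465] 187 [0.5772 0.369  0.05  ]
sl [200.04444444 238.37037037] 135 [0.5626 0.2644 0.05  ] [426.72891566 324.10240964] 166 [0.562  0.2644 0.05  ]
sl [255.84057971 296.25362319] 138 [0.4334 0.1355 0.05  ] [408.7016129  254.26612903] 124 [0.4326 0.1356 0.05  ]
stem [350.65693431 285.46715328] 137 [ 0.4543 -0.0708  0.09  ]
stem [334.59183673 206.65306122] 49 [ 0.4504 -0.0702  0.09  ]
```

View pics/z.png

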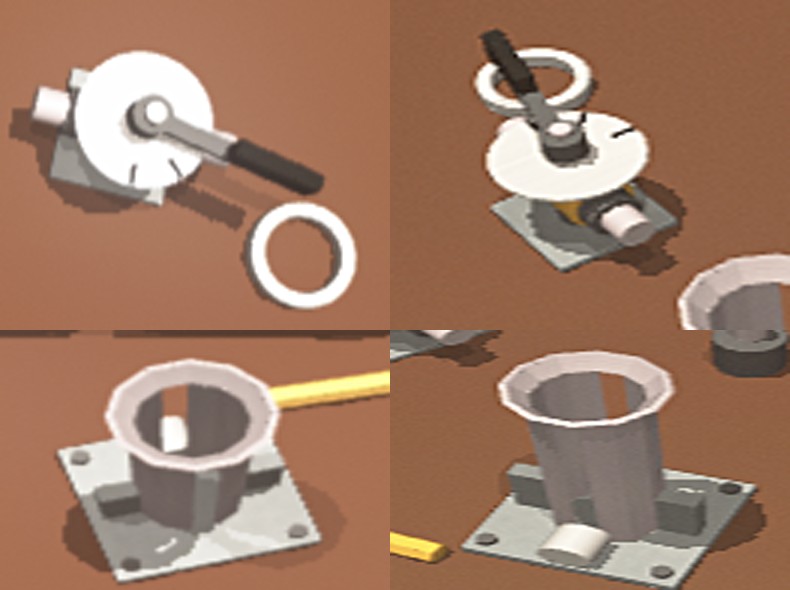

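The crop shows marks at about -100° and -57° (image angle), and the third is under the lever at about -15°. So shut is the lever pointing towards the robot, and it is now nearly open.

Run:
```python
from h import *
M={'top':cam('top'),'scene':cam('scene')}
P=lambda n,u,z:print(n,u,ray(n,u,z,M[n])[:2].round(4))
P('top',(319.2,167.1),.237);P('scene',(294,244.8),.237)
def tri(a,b):
    A=[];y=[]
    for n,u in(('top',a),('scene',b)):
        K,r,t=M[n]; q=K@np.c_[r,t]; 
        for i in(0,1): A.append(q[i]-u[i]*q[2])
    A=np.array(A); return np.linalg.lstsq(A[:,:3],-A[:,3],rcond=None)[0].round(4)
# knob top, grip tip (crop coords -> px)
T=lambda x,y:(400+x/3,205+y/3); S=lambda x,y:(200+(x-390)/4,140+y/3)
print('knob',tri(T(156,110),S(561,130)))
print('tip',tri(T(318,182),S(491,38)),'inner',tri(T(236,148),S(530,88)))
t=cv2.imread('pics/top0.png')
g=t.max(2); m=np.zeros_like(g); m[250:272,474:512]=(g[250:272,474:512]<75)
ys,xs=np.nonzero(m); print(xs.min(),xs.max(),xs.mean(),ys.mean(),len(xs)); P('top',(xs.mean(),ys.mean()),.118)
for c in((135,173),(175,165)): P('top',T(*c),.08)
P('top',T(145,118),.08)
```

```text
top (319.2, 167.1) [ 0.6677 -0.0018]
scene (294, 244.8) [0.6742 0.0053]
knob [ 0.545  -0.2847  0.1124]
tip [ 0.4941 -0.397   0.1121] inner [ 0.5181 -0.3414  0.1052]
476 506 490.6578947368421 262.3859649122807 114
top (np.float64(490.6578947368421), np.float64(262.3859649122807)) [ 0.501  -0.3637]
top (445.0, 262.6666666666667) [ 0.5051 -0.2781]
top (458.3333333333333, 260.0) [ 0.511  -0.3076]
top (448.3333333333333, 244.33333333333334) [ 0.5457 -0.2875]
```

jog_arm([
  [0,0,0,0,0,0.15,1],
  [0,0,0,0,0,0.15,1],
  [0,0,0,0,0,0.15,1],
  [0,0,0,0,0,0.15,1],
  [0,0,0,0,0,0.15,1],
])

```text
time_s: 0.6
ee_pos: [0.215, 0.5061, 0.2051]
eef_rot: [-3.141, 0.0, 1.984]
force: [0.8, 0.2, -0.7]
grip_width: 0.0939
grip_force: 0.0
```

jog_arm([
  [0,0,0,0,0,0.15,1],
  [0,0,0,0,0,0.15,1],
  [0,0,0,0,0,0.15,1],
  [0,0,0,0,0,0.15,1],
  [0,0,0,0,0,0.15,1],
])

```text
time_s: 1.1
ee_pos: [0.215, 0.5061, 0.2051]
eef_rot: [-3.141, 0.001, 1.234]
force: [0.1, 0.1, -0.8]
grip_width: 0.0942
grip_force: 0.0
```

jog_arm([
  [0,0,0,0,0,0.1,1],
  [-0.03,0.03,0,0,0,0,1],
  [-0.03,0.03,0,0,0,0,1],
  [-0.03,0.03,0,0,0,0,1],
  [-0.03,0.03,0,0,0,0,1],
])

```text
time_s: 1.6
ee_pos: [0.2741, 0.3454, 0.2052]
eef_rot: [-3.142, 0.0, 1.14]
force: [0.8, 0.8, 0.7]
grip_width: 0.0941
grip_force: 0.0
```

jog_arm([
  [-0.034,0.032,0,0,0,0,1],
  [-0.034,0.032,0,0,0,0,1],
  [-0.034,0.032,0,0,0,0,1],
  [-0.034,0.032,0,0,0,0,1],
  [-0.034,0.032,0,0,0,0,1],
])

```text
time_s: 2.1
ee_pos: [0.3483, 0.1239, 0.2055]
eef_rot: [3.141, -0.0, 1.14]
force: [0.5, 0.5, -0.3]
grip_width: 0.0941
grip_force: 0.0
```

jog_arm([
  [-0.034,0.032,0,0,0,0,1],
  [-0.034,0.032,0,0,0,0,1],
  [-0.034,0.032,0,0,0,0,1],
  [-0.034,0.032,0,0,0,0,1],
  [-0.034,0.032,0,0,0,0,1],
])

```text
time_s: 2.6
ee_pos: [0.4227, -0.0976, 0.2054]
eef_rot: [3.142, -0.0, 1.139]
force: [1.0, 0.8, 1.3]
grip_width: 0.0939
grip_force: 0.0
```

jog_arm([
  [-0.036,0.032,0,0,0,0,1],
  [-0.036,0.032,0,0,0,0,1],
  [-0.036,0.032,0,0,0,0,1],
  [-0.036,0.032,0,0,0,0,1],
  [-0.036,0.032,0,0,0,0,1],
])

```text
time_s: 3.1
ee_pos: [0.4929, -0.3279, 0.205]
eef_rot: [-3.141, -0.0, 1.14]
force: [-0.6, 0.8, -0.2]
grip_width: 0.0943
grip_force: 0.0
```

jog_arm([
  [0,0,0,0,0,0,1],
  [0,0,0,0,0,0,1],
])

```text
time_s: 3.3
ee_pos: [0.4925, -0.3263, 0.2044]
eef_rot: [-3.14, -0.001, 1.139]
force: [0.6, 0.5, 0.5]
grip_width: 0.0943
grip_force: 0.0
```

Run:
```python
from h import *
o=ctrl.get_obs(); print(o['ee_pos'],o['eef_rot'])
M=cam('wrist'); im=snap('wrist','w1.png'); np.save('w1.npy',np.c_[M[0],M[1],M[2]])
print(ray('wrist',(320,240),.1,M), -M[1].T@M[2])
```

```text
[ 0.49246613 -0.32626046  0.20436079] [-3.13977874e+00 -5.05227735e-04  1.13853279e+00]
[ 0.49295106 -0.32079697  0.1       ] [ 0.52248286 -0.26170961  0.38408891]
```

View pics/w1.png

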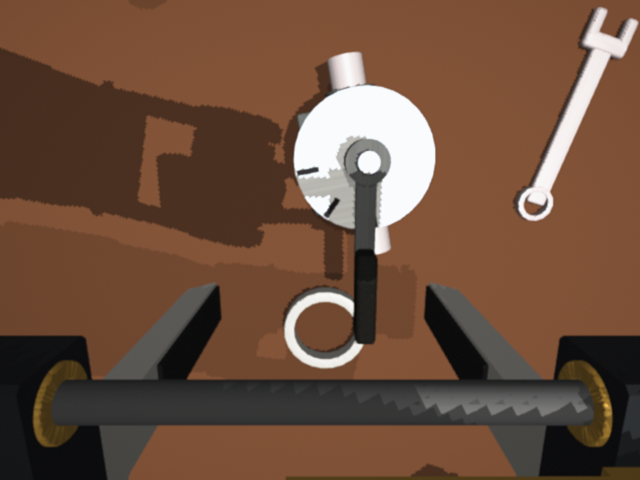

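The wrist view shows the knob at (369,161), the grip running from (367,250) to (365,343), and disc marks at (307,171) and (332,208).

Run:
```python
from h import *
A=np.load('w1.npy'); M=(A[:,:3],A[:,3:6],A[:,6])
k=ray('wrist',(369,161),.115,M); a=ray('wrist',(367.5,250),.12,M); b=ray('wrist',(365.5,343),.12,M)
g=(a+b)/2; d=g-k; phi=np.arctan2(d[1],d[0]); print(k,a,b,g,np.hypot(*d[:2]),phi,phi+np.pi)
D=ray('wrist',(364.5,157.5),.08,M)
for m in((307,171),(332,208)):
    e=ray('wrist',m,.08,M)-D; print(D,np.arctan2(e[1],e[0]))
```

```text
[ 0.5443776  -0.28408655  0.115     ] [ 0.52047723 -0.3358279   0.12      ] [ 0.49277135 -0.39660437  0.12      ] [ 0.50662429 -0.36621614  0.12      ] 0.09039127238045652 -2.0016707623257175 1.1399218912640756
[ 0.54527415 -0.28339174  0.08      ] 2.934967587602062
[ 0.54527415 -0.28339174  0.08      ] -2.568887106329077
```

jog_arm([
  [-0.035,0.03,0,0,0,0,1],
  [0,0,0.039,0,0,0,0.2],
  [0,0,0.039,0,0,0,0],
  [0,0,0.039,0,0,0,0],
  [0,0,0,0,0,0,0],
])

```text
time_s: 3.85
ee_pos: [0.5037, -0.3674, 0.0841]
eef_rot: [-3.134, -0.002, 1.141]
force: [-0.3, -0.1, -0.4]
grip_width: 0.0655
grip_force: 0.0
```

jog_arm([
  [0,0,0,0,0,0,-1],
  [0,0,0,0,0,0,-1],
  [0,0,0,0,0,0,-1],
  [0,0,0,0,0,0,-1],
], squeeze=12)

```text
time_s: 4.25
ee_pos: [0.5059, -0.3705, 0.09]
eef_rot: [3.14, 0.001, 1.14]
force: [0.1, -0.3, -0.4]
grip_width: 0.0331
grip_force: 0.0
```

jog_arm([
  [0,0,0,0,0,0,-1],
  [0,0,0,0,0,0,-1],
  [0,0,0,0,0,0,-1],
  [0,0,0,0,0,0,-1],
])

```text
time_s: 4.65
ee_pos: [0.5054, -0.3703, 0.0886]
eef_rot: [-3.142, 0.0, 1.14]
force: [-1.7, 1.5, 3.2]
grip_width: 0.0136
grip_force: 12.0
```

jog_arm([
  [0.0007,-0.0114,0,0,0,0.12,-1],
  [0.0007,-0.0114,0,0,0,0.12,-1],
  [0.0007,-0.0114,0,0,0,0.12,-1],
  [0.0007,-0.0114,0,0,0,0.12,-1],
])

```text
time_s: 5.05
ee_pos: [0.4698, -0.3423, 0.0886]
eef_rot: [3.14, -0.0, 0.655]
force: [4.7, -0.6, -0.0]
grip_width: 0.0138
grip_force: 12.0
```

jog_arm([
  [0.0007,-0.0114,0,0,0,0.12,-1],
  [0.0007,-0.0114,0,0,0,0.12,-1],
  [0.0007,-0.0114,0,0,0,0.12,-1],
  [0.0007,-0.0114,0,0,0,0.12,-1],
])

```text
time_s: 5.45
ee_pos: [0.4516, -0.3009, 0.0887]
eef_rot: [3.14, -0.001, 0.174]
force: [5.6, -5.1, -2.5]
grip_width: 0.0139
grip_force: 12.0
```

jog_arm([
  [0.0007,-0.0114,0,0,0,0.12,-1],
  [0.0007,-0.0114,0,0,0,0.12,-1],
  [0.0007,-0.0114,0,0,0,0.12,-1],
  [0,0,0,0,0,0,-1],
  [0,0,0,0,0,0,-1],
])

```text
time_s: 5.95
ee_pos: [0.452, -0.2668, 0.0886]
eef_rot: [3.142, -0.001, -0.177]
force: [3.4, -1.2, 0.7]
grip_width: 0.0142
grip_force: 12.1
```

jog_arm([
  [0,-0.003,0,0,0,0.03,-1],
  [0,0,0,0,0,0,-1],
])

```text
time_s: 6.15
ee_pos: [0.4525, -0.2643, 0.0886]
eef_rot: [3.141, -0.001, -0.208]
force: [3.4, -2.5, -0.0]
grip_width: 0.0141
grip_force: 12.1
```

jog_arm([
  [0,-0.003,0,0,0,0.03,-1],
  [0,0,0,0,0,0,-1],
])

```text
time_s: 6.35
ee_pos: [0.453, -0.2619, 0.0886]
eef_rot: [3.14, -0.001, -0.239]
force: [1.2, -7.5, -0.5]
grip_width: 0.0138
grip_force: 12.0
```

jog_arm([
  [0,-0.002,0,0,0,0.01,-1],
  [0,0,0,0,0,0,-1],
])

```text
time_s: 6.55
ee_pos: [0.4532, -0.2617, 0.0887]
eef_rot: [3.137, -0.002, -0.248]
force: [-0.1, -20.8, -4.8]
grip_width: 0.0137
grip_force: 12.0
```

jog_arm([
  [0,0.002,0,0,0,0,-1],
  [0,0,0,0,0,0,0.2],
  [0,0,0,0,0,0,0.2],
  [0,0,0,0,0,0,0.2],
  [0,0,0,0,0,0,0.2],
])

```text
time_s: 7.05
ee_pos: [0.4528, -0.2606, 0.0884]
eef_rot: [-3.141, 0.0, -0.25]
force: [-0.1, -0.9, 0.4]
grip_width: 0.0426
grip_force: 0.0
```

jog_arm([
  [0,0,-0.04,0,0,0,1],
  [0,0,-0.04,0,0,0,1],
  [0,0,-0.04,0,0,-0.12,1],
  [0,0,-0.04,0,0,-0.128,1],
  [0,0,0,0,0,0,1],
])

```text
time_s: 7.55
ee_pos: [0.4541, -0.2614, 0.2538]
eef_rot: [3.137, -0.007, 0.003]
force: [0.6, 0.1, 0.1]
grip_width: 0.0821
grip_force: 0.0
```

Run:
```python
from h import *
print(ctrl.get_obs()['ee_pos'],ctrl.get_obs()['eef_rot'])
t=snap('top','t2.png')[:,:,::-1]; s=snap('scene','s2.png')[:,:,::-1]
cv2.imwrite('pics/z2.png',np.hstack([cv2.resize(t[200:310,390:530],None,fx=3,fy=3),cv2.resize(s[130:240,200:300],None,fx=3.4,fy=3)]))
```

```text
[ 0.45414734 -0.26144321  0.25376808] [ 3.13692477e+00 -6.88605257e-03  2.54128776e-03]
```

View pics/z2.png

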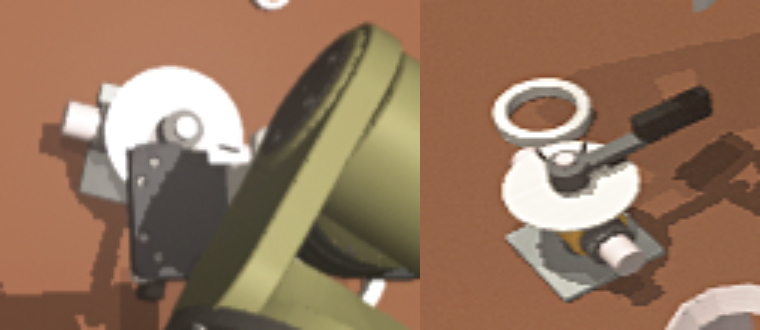

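The scene crop shows the lever over its shut mark, pointing towards the robot, and I felt the end stop. Next I measure the tube mouth from near.

jog_arm([
  [0,-0.03,-0.03,0,0,0,1],
  [0,-0.04,-0.03,0,0,0,1],
  [0.02,-0.045,-0.016,0,0,0,1],
  [0.02,-0.045,0,0,0,0,1],
  [0.02,-0.045,0,0,0,0,1],
])

```text
time_s: 8.15
ee_pos: [0.5128, -0.0555, 0.3227]
eef_rot: [-3.141, 0.002, -0.004]
force: [0.7, 0.2, -0.1]
grip_width: 0.0941
grip_force: 0.0
```

jog_arm([
  [0.02,-0.046,0,0,0,0,1],
  [0.01,-0.01,0,0,0,0,1],
  [0,0,0,0,0,0,1],
  [0,0,0,0,0,0,1],
])

```text
time_s: 8.55
ee_pos: [0.5423, -0.0023, 0.3228]
eef_rot: [3.141, 0.002, -0.003]
force: [0.4, -0.1, 0.1]
grip_width: 0.094
grip_force: 0.0
```

```bash
cat >> h.py <<'E'
def wsnap(f):
    M=cam('wrist'); im=snap('wrist',f+'.png'); np.save(f+'.npy',np.c_[M[0],M[1],M[2]])
    o=ctrl.get_obs(); print(o['ee_pos'].round(4),o['eef_rot'].round(3),o['grip_width']); return im[:,:,::-1],M
def wload(f):
    A=np.load(f+'.npy'); return cv2.imread('pics/'+f+'.png'),(A[:,:3],A[:,3:6],A[:,6])
E
python3 -c "
from h import *
im,M=wsnap('w2'); print(proj('wrist',(.67,0,.237),M))"
```

```text
[ 0.5423 -0.0028  0.3232] [ 3.141e+00  1.000e-03 -4.000e-03] 0.0938951909946217
[317.80178626  42.69439614]
```

View pics/w2.png

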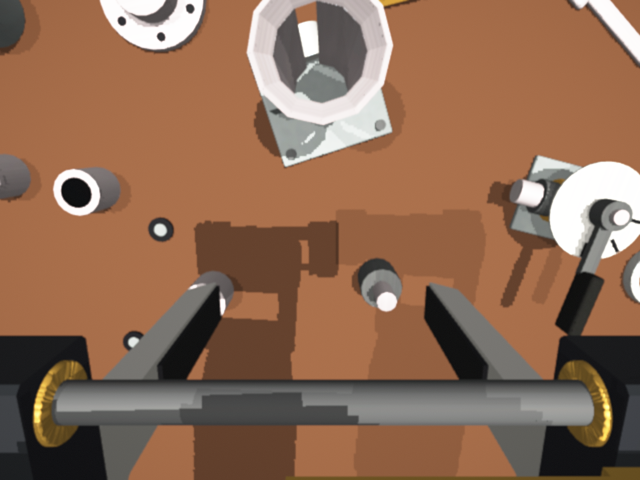

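The rim is clipped at the top (centre about (320,48)), so I move forward a little.

jog_arm([
  [0.03,0,0,0,0,0,1],
  [0.03,0,0,0,0,0,1],
  [0,0,0,0,0,0,1],
  [0,0,0,0,0,0,1],
])

```text
time_s: 9.0
ee_pos: [0.6023, -0.0031, 0.3233]
eef_rot: [3.142, 0.001, -0.004]
force: [-0.6, -1.2, 0.5]
grip_width: 0.0945
grip_force: 0.0
```

```bash
python3 -c "
from h import *
im,M=wsnap('w3'); c=proj('wrist',(.67,0,.237),M); print(c)
m=((im.min(2)>150)).astype(np.uint8); n,l,s,cc=cv2.connectedComponentsWithStats(m)
u,v=c.astype(int); best=None
for i in range(1,n):
    if s[i,4]>300 and abs(s[i,0]+s[i,2]/2-u)<60 and s[i,1]<v+90: print(s[i],cc[i])
cs,_=cv2.findContours(m,cv2.RETR_EXTERNAL,cv2.CHAIN_APPROX_NONE)
for k in cs:
    b=cv2.boundingRect(k)
    if b[2]>90 and abs(b[0]+b[2]/2-u)<60:
        e=cv2.fitEllipse(cv2.convexHull(k)); print(b,e,ray('wrist',e[0],.237,M),ray('wrist',(e[0][0]+e[1][0]/2,e[0][1]),.237,M))
        cv2.ellipse(im:=im.copy(),e,(0,255,0),1)
cv2.imwrite('pics/w3e.png',im)
"
```

```text
[ 0.6021 -0.0028  0.3239] [ 3.142  0.    -0.004] 0.09380961854357998
[317.25658543 148.28871182]
[ 249   74  140  147 7603] [317.44298303 156.67262923]
[295 148  23  25 313] [306.54952077 160.29073482]
(249, 74, 140, 147) ((320.8175048828125, 145.90274047851562), (146.9176788330078, 149.72642517089844), 27.846324920654297) [ 0.67142979 -0.00222456  0.237     ] [ 0.6711837  -0.04787118  0.237     ]
```

View pics/w3e.png

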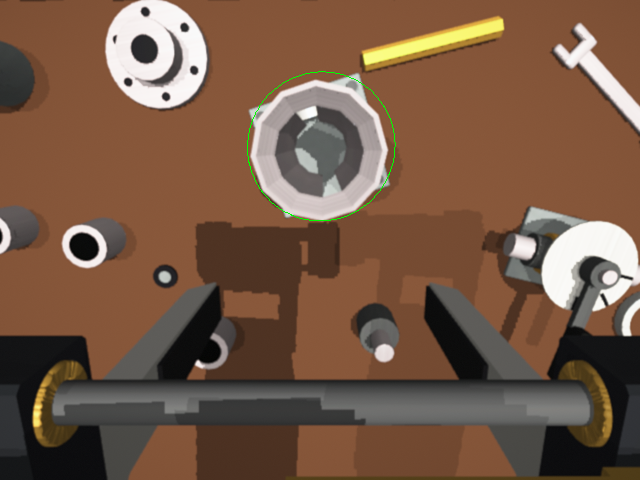

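The rim's own edges are x 249–388 and y 81–221, giving a centre at (318.5,151) and a mouth at about (0.668, -0.001). Next is the nearest sleeve.

jog_arm([
  [-0.034,-0.028,0,0,0,0,1],
  [-0.034,-0.028,0,0,0,0,1],
  [-0.034,-0.028,0,0,0,0,1],
  [-0.034,-0.028,0,0,0,0,1],
  [-0.033,-0.027,0,0,0,0,1],
])

```text
time_s: 9.55
ee_pos: [0.4316, 0.1378, 0.3243]
eef_rot: [-3.141, -0.001, -0.003]
force: [0.9, 1.3, -0.6]
grip_width: 0.0937
grip_force: 0.0
```

jog_arm([
  [0,0,0.048,0,0,0,1],
  [0,0,0.048,0,0,0,1],
  [0,0,0.048,0,0,0,1],
  [0,0,0,0,0,0,1],
  [0,0,0,0,0,0,1],
])

```text
time_s: 10.05
ee_pos: [0.4341, 0.1373, 0.1816]
eef_rot: [-3.141, -0.001, -0.003]
force: [0.4, 0.4, 1.7]
grip_width: 0.0939
grip_force: 0.0
```

```bash
cat >> h.py <<'E'
def bores(f):
    im,M=wsnap(f); t=ctrl.get_obs()['ee_pos']; yaw=ctrl.get_obs()['eef_rot'][2]
    m=(im.max(2)<70).astype(np.uint8); m[340:]=0
    cs,_=cv2.findContours(m,cv2.RETR_EXTERNAL,cv2.CHAIN_APPROX_NONE)
    for k in cs:
        b=cv2.boundingRect(k); a=cv2.contourArea(k)
        if a>150 and .7<b[2]/b[3]<1.4:
            c=cv2.fitEllipse(k)[0]; p=ray('wrist',c,.05,M); d=p-t; ex=np.array([np.cos(yaw),np.sin(yaw)]); ey=np.array([np.sin(yaw),-np.cos(yaw)])
            print(np.round(c),a,p.round(4),'tool dx,dy',(d[:2]@ex).round(4),(d[:2]@ey).round(4))
E
python3 -c "
from h import *
bores('w4')"
```

```text
[0.4348 0.1375 0.1826] [-3.141e+00 -3.000e-03 -3.000e-03] 0.09397329291871932
[441. 320.] 1084.0 [0.366  0.0417 0.05  ] tool dx,dy -0.0685 0.0961
[204. 320.] 1136.5 [0.3672 0.2337 0.05  ] tool dx,dy -0.0678 -0.096
[324. 241.] 1280.5 [0.432  0.1363 0.05  ] tool dx,dy -0.0028 0.0013
[562. 208.] 1562.0 [ 0.4566 -0.0437  0.05  ] tool dx,dy 0.0223 0.1812
[138.  59.] 1731.0 [0.562  0.2652 0.05  ] tool dx,dy 0.1269 -0.128
```

View pics/w4.png

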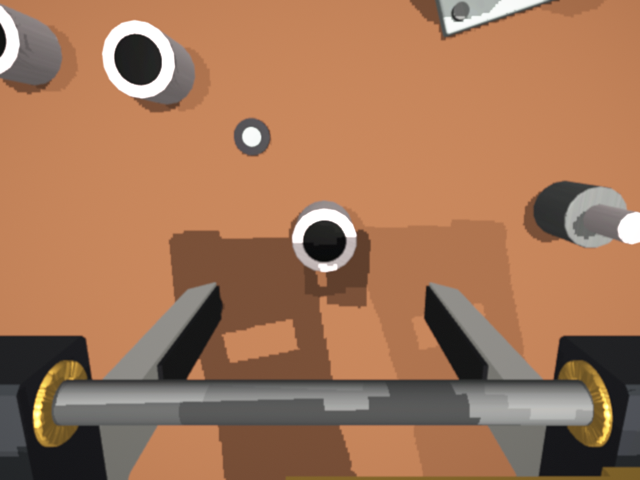

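The sleeve is at (324,241), close to centred under the tool.

jog_arm([
  [-0.002,0.001,0.039,0,0,0,1],
  [0,0,0.039,0,0,0,1],
  [0,0,0.039,0,0,0,1],
  [0,0,0.037,0,0,0,1],
  [0,0,0,0,0,0,1],
], squeeze=25)

```text
time_s: 10.6
ee_pos: [0.4314, 0.1363, 0.0247]
eef_rot: [3.141, 0.003, -0.003]
force: [0.6, -0.1, -0.0]
grip_width: 0.094
grip_force: 0.0
```

jog_arm([
  [0,0,0,0,0,0,-1],
  [0,0,0,0,0,0,-1],
  [0,0,0,0,0,0,-1],
  [0,0,0,0,0,0,-1],
  [0,0,0,0,0,0,-1],
])

```text
time_s: 11.1
ee_pos: [0.4323, 0.1367, 0.0266]
eef_rot: [-3.141, -0.001, -0.002]
force: [0.8, -0.6, 0.3]
grip_width: 0.0575
grip_force: 0.0
```

jog_arm([
  [0,0,0,0,0,0,-1],
  [0,0,0,0,0,0,-1],
])

```text
time_s: 11.3
ee_pos: [0.4321, 0.1366, 0.0262]
eef_rot: [3.142, -0.0, -0.002]
force: [-1.7, -1.6, 5.9]
grip_width: 0.05
grip_force: 25.0
```

jog_arm([
  [0,0,-0.04,0,0,0,-1],
  [0,0,-0.047,0,0,0,-1],
  [0,0,-0.047,0,0,0,-1],
  [0,0,-0.047,0,0,0,-1],
  [0,0,-0.047,0,0,0,-1],
])

```text
time_s: 11.8
ee_pos: [0.4313, 0.1365, 0.2555]
eef_rot: [3.141, 0.001, -0.002]
force: [0.8, -0.5, -4.1]
grip_width: 0.0495
grip_force: 25.0
```

jog_arm([
  [0,0,-0.046,0,0,0,-1],
  [0.04,0.024,0,0,0,0,-1],
  [0.04,0.024,0,0,0,0,-1],
  [0.04,0.024,0,0,0,0,-1],
  [0.04,0.024,0,0,0,0,-1],
])

```text
time_s: 12.3
ee_pos: [0.5929, 0.0391, 0.2991]
eef_rot: [-3.142, 0.001, -0.002]
force: [0.2, 1.1, -3.5]
grip_width: 0.0497
grip_force: 25.0
```

jog_arm([
  [0.04,0.024,0,0,0,0,-1],
  [0.036,0.018,0,0,0,0,-1],
  [0,0,0,0,0,0,-1],
  [0,0,0,0,0,0,-1],
  [0,0,0,0,0,0,-1],
])

```text
time_s: 12.8
ee_pos: [0.6671, -0.0013, 0.3]
eef_rot: [-3.141, 0.0, -0.002]
force: [-0.0, -0.0, -3.0]
grip_width: 0.0495
grip_force: 25.0
```

```bash
python3 -c "
from h import *
wsnap('w5')"
```

```text
[ 0.667  -0.0012  0.3005] [-3.142e+00 -0.000e+00 -1.000e-03] 0.04907165964303389
```

View pics/w5.png

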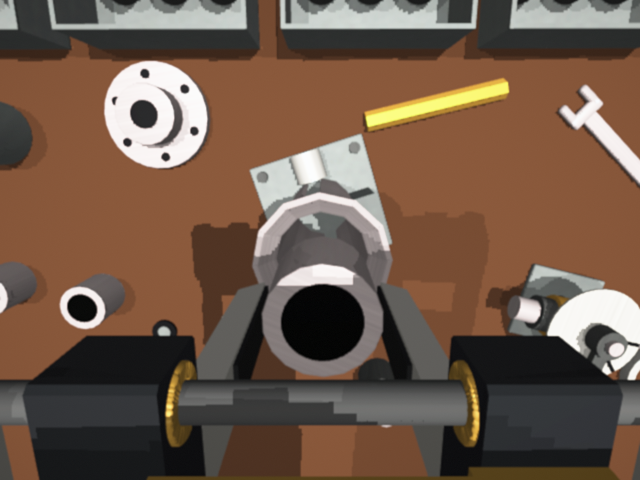

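```bash
python3 -c "
from h import *
im,M=wload('w5')
print('sleeve',ray('wrist',(322.5,322.5),.3235,M)[:2],'rim y',ray('wrist',(323,255),.237,M)[1],'far',ray('wrist',(322,194),.237,M)[0]-.041, ray('wrist',(255,250),.237,M)[1],ray('wrist',(391,250),.237,M)[1])
g=im.max(2); print(g[180:215,322].tolist())
"
```

```text
sleeve [ 0.66739598 -0.00104601] rim y -0.0014382074504434214 far 0.6681595959528573 0.039547652468496446 -0.04244351505306941
[100, 101, 102, 103, 105, 105, 105, 104, 104, 104, 102, 104, 144, 220, 244, 246, 245, 245, 244, 231, 185, 157, 152, 155, 155, 155, 156, 158, 160, 160, 157, 146, 122, 102, 100]
```

Sleeve and rim centres agree within 1 mm, so I lower it.

jog_arm([
  [0.001,0,0.02,0,0,0,-1],
  [0,0,0.02,0,0,0,-1],
  [0,0,0.01,0,0,0,-1],
  [0,0,0.008,0,0,0,-1],
  [0,0,0,0,0,0,-1],
])

```text
time_s: 13.35
ee_pos: [0.6683, -0.0016, 0.2417]
eef_rot: [-3.142, 0.001, -0.002]
force: [-0.6, -0.4, -3.8]
grip_width: 0.0496
grip_force: 25.0
```

jog_arm([
  [0,0,0,0,0,0,-1],
  [0,0,0,0,0,0,-1],
])

```text
time_s: 13.55
ee_pos: [0.6689, -0.0019, 0.243]
eef_rot: [3.141, -0.002, -0.002]
force: [0.0, 0.1, -3.8]
grip_width: 0.0493
grip_force: 25.0
```

jog_arm([
  [0,0,0,0,0,0,1],
  [0,0,0,0,0,0,1],
  [0,0,0,0,0,0,1],
  [0,0,0,0,0,0,1],
  [0,0,-0.03,0,0,0,1],
])

```text
time_s: 14.05
ee_pos: [0.6677, -0.0018, 0.2684]
eef_rot: [-3.141, 0.007, -0.002]
force: [-0.3, -0.6, -0.1]
grip_width: 0.0858
grip_force: 0.0
```

jog_arm([
  [0,0,-0.04,0,0,0,1],
  [-0.018,-0.044,0,0,0,0,1],
  [-0.018,-0.044,0,0,0,0,1],
  [-0.018,-0.044,0,0,0,0,1],
  [-0.018,-0.044,0,0,0,0,1],
])

```text
time_s: 14.55
ee_pos: [0.5961, 0.1758, 0.3122]
eef_rot: [-3.141, -0.0, -0.003]
force: [1.0, 0.3, -0.2]
grip_width: 0.0941
grip_force: 0.0
```

jog_arm([
  [-0.018,-0.044,0,0,0,0,1],
  [-0.018,-0.044,0,0,0,0,1],
  [0,0,0.045,0,0,0,1],
  [0,0,0.045,0,0,0,1],
  [0,0,0.04,0,0,0,1],
])

```text
time_s: 15.05
ee_pos: [0.5606, 0.2627, 0.1801]
eef_rot: [3.141, 0.0, -0.001]
force: [0.7, -0.0, -0.5]
grip_width: 0.094
grip_force: 0.0
```

jog_arm([
  [0,0,0,0,0,0,1],
  [0,0,0,0,0,0,1],
])

```text
time_s: 15.25
ee_pos: [0.5617, 0.2625, 0.1833]
eef_rot: [-3.141, -0.001, -0.002]
force: [-0.1, 0.8, 1.0]
grip_width: 0.0941
grip_force: 0.0
```

```bash
python3 -c "
from h import *
bores('w6')
s=snap('scene','s6.png')[:,:,::-1]; cv2.imwrite('pics/s6c.png',cv2.resize(s[190:390,230:480],None,fx=3,fy=3))"
```

```text
[0.5622 0.2626 0.1845] [-3.14e+00 -3.00e-03 -2.00e-03] 0.09423460931675719
[441. 320.] 1084.0 [0.4929 0.1662 0.05  ] tool dx,dy -0.0691 0.0966
[203. 320.] 1110.5 [0.4938 0.3596 0.05  ] tool dx,dy -0.0687 -0.0968
[395. 281.] 708.0 [0.5268 0.2053 0.05  ] tool dx,dy -0.0352 0.0574
[319. 238.] 1268.5 [0.5612 0.2651 0.05  ] tool dx,dy -0.001 -0.0025
[181. 219.] 1283.0 [0.5768 0.3707 0.05  ] tool dx,dy 0.0143 -0.1081
```

View pics/s6c.png

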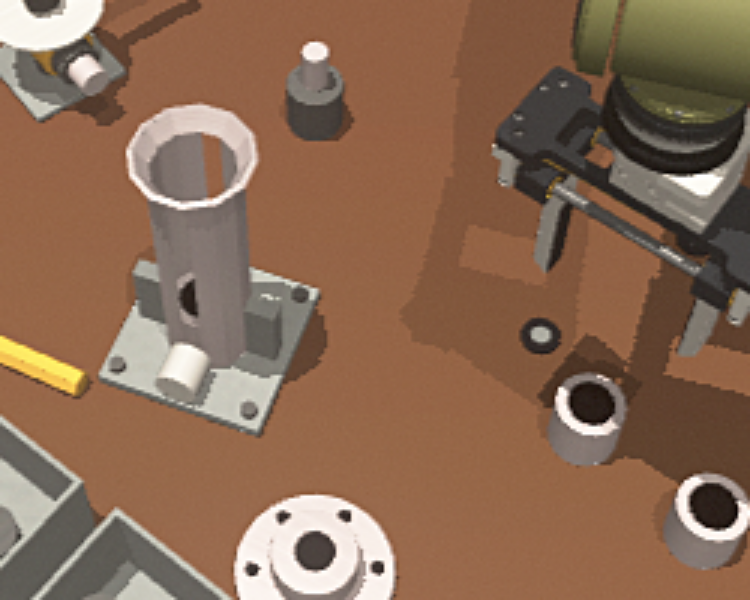

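The first sleeve shows through the tube slot at (190,297), low in the tube. The next sleeve is under the tool.

jog_arm([
  [-0.001,-0.003,0.04,0,0,0,1],
  [0,0,0.04,0,0,0,1],
  [0,0,0.04,0,0,0,1],
  [0,0,0.037,0,0,0,1],
  [0,0,0,0,0,0,1],
])

```text
time_s: 15.85
ee_pos: [0.559, 0.2647, 0.0223]
eef_rot: [3.14, 0.005, -0.002]
force: [-0.5, -0.4, 1.2]
grip_width: 0.0941
grip_force: 0.0
```

jog_arm([
  [0,0,0,0,0,0,-1],
  [0,0,0,0,0,0,-1],
  [0,0,0,0,0,0,-1],
  [0,0,0,0,0,0,-1],
  [0,0,0,0,0,0,-1],
])

```text
time_s: 16.35
ee_pos: [0.5605, 0.2655, 0.0257]
eef_rot: [-3.141, -0.001, -0.002]
force: [-0.4, -0.6, 0.0]
grip_width: 0.0574
grip_force: 0.0
```

jog_arm([
  [0,0,0,0,0,0,-1],
  [0,0,0,0,0,0,-1],
  [0,0,0,0,0,0,-1],
])

```text
time_s: 16.65
ee_pos: [0.5604, 0.2653, 0.0252]
eef_rot: [-3.142, -0.0, -0.002]
force: [-1.2, -0.5, 5.5]
grip_width: 0.0496
grip_force: 25.0
```

jog_arm([
  [0,0,-0.04,0,0,0,-1],
  [0,0,-0.047,0,0,0,-1],
  [0,0,-0.047,0,0,0,-1],
  [0,0,-0.047,0,0,0,-1],
  [0,0,-0.047,0,0,0,-1],
])

```text
time_s: 17.15
ee_pos: [0.5597, 0.2652, 0.2542]
eef_rot: [3.141, 0.001, -0.002]
force: [0.5, 0.6, -3.2]
grip_width: 0.0494
grip_force: 25.0
```

jog_arm([
  [0,0,-0.046,0,0,0,-1],
  [0,0,0,0,0,0,-1],
  [0,0,0,0,0,0,-1],
])

```text
time_s: 17.45
ee_pos: [0.5602, 0.2654, 0.2983]
eef_rot: [3.142, 0.0, -0.002]
force: [-0.7, 0.3, -4.3]
grip_width: 0.0496
grip_force: 25.0
```

jog_arm([
  [0.018,0.0445,0,0,0,0,-1],
  [0.018,0.0445,0,0,0,0,-1],
  [0.018,0.0445,0,0,0,0,-1],
  [0.018,0.0445,0,0,0,0,-1],
  [0.018,0.0445,0,0,0,0,-1],
])

```text
time_s: 17.95
ee_pos: [0.6497, 0.0408, 0.2959]
eef_rot: [-3.142, 0.004, -0.002]
force: [0.2, 0.7, -3.8]
grip_width: 0.0497
grip_force: 25.0
```

jog_arm([
  [0.018,0.0445,0,0,0,0,-1],
  [0,0,0,0,0,0,-1],
  [0,0,0,0,0,0,-1],
  [0,0,0,0,0,0,-1],
])

```text
time_s: 18.35
ee_pos: [0.6672, -0.0009, 0.2973]
eef_rot: [-3.141, 0.002, -0.001]
force: [-0.3, 0.4, -4.3]
grip_width: 0.0492
grip_force: 25.0
```

```bash
cat >> h.py <<'E'
def held(f,z=.3235):
    im,M=wsnap(f); m=(im.max(2)<60).astype(np.uint8); cs,_=cv2.findContours(m[270:378,250:400].copy(),cv2.RETR_EXTERNAL,cv2.CHAIN_APPROX_NONE)
    k=max(cs,key=cv2.contourArea); c=np.array(cv2.fitEllipse(k)[0])+[250,270]; print(c,ray('wrist',c,z,M)[:2])
    g=im.max(2); v=180+np.argmax(np.diff(g[180:215,322].astype(int))); print('rim far',v,ray('wrist',(322,v),.237,M)[0]-.041)
E
python3 -c "
from h import *
held('w7')"
```

```text
[ 6.673e-01 -6.000e-04  2.980e-01] [-3.141e+00  1.000e-03 -1.000e-03] 0.04923568212196988
[322.07582855 321.62892151] [ 6.69198511e-01 -4.87639791e-04]
rim far 192 0.6697012336473319
```

jog_arm([
  [0,0.001,0.02,0,0,0,-1],
  [0,0,0.018,0,0,0,-1],
  [0,0,0.01,0,0,0,-1],
  [0,0,0.007,0,0,0,-1],
  [0,0,0,0,0,0,-1],
])

```text
time_s: 18.9
ee_pos: [0.6674, -0.0024, 0.2433]
eef_rot: [-3.142, 0.001, -0.002]
force: [0.1, -0.2, -3.8]
grip_width: 0.0494
grip_force: 25.0
```

jog_arm([
  [0,0,0,0,0,0,-1],
  [0,0,0,0,0,0,-1],
])

```text
time_s: 19.1
ee_pos: [0.6679, -0.0028, 0.2448]
eef_rot: [3.142, -0.001, -0.002]
force: [-0.1, -0.6, -3.8]
grip_width: 0.0498
grip_force: 25.0
```

jog_arm([
  [0,-0.001,0.002,0,0,0,-1],
  [0,0,0,0,0,0,1],
  [0,0,0,0,0,0,1],
  [0,0,0,0,0,0,1],
  [0,0,0,0,0,0,1],
])

```text
time_s: 19.6
ee_pos: [0.6678, -0.0019, 0.2422]
eef_rot: [3.142, -0.001, -0.002]
force: [0.3, -0.4, 0.2]
grip_width: 0.0779
grip_force: 0.0
```

jog_arm([
  [0,0,-0.035,0,0,0,1],
  [0,0,-0.035,0,0,0,1],
  [-0.011,-0.0465,0,0,0,0,1],
  [-0.011,-0.0465,0,0,0,0,1],
  [-0.011,-0.0465,0,0,0,0,1],
])

```text
time_s: 20.1
ee_pos: [0.6344, 0.139, 0.3122]
eef_rot: [-3.141, -0.001, -0.003]
force: [0.6, 0.4, 0.0]
grip_width: 0.0937
grip_force: 0.0
```

jog_arm([
  [-0.011,-0.0465,0,0,0,0,1],
  [-0.011,-0.0465,0,0,0,0,1],
  [-0.012,-0.0465,0,0,0,0,1],
  [-0.012,-0.0465,0,0,0,0,1],
  [-0.012,-0.0465,0,0,0,0,1],
])

```text
time_s: 20.6
ee_pos: [0.5767, 0.3721, 0.3122]
eef_rot: [-3.141, -0.0, -0.002]
force: [1.1, -0.9, 1.0]
grip_width: 0.0941
grip_force: 0.0
```

jog_arm([
  [0,0,0.045,0,0,0,1],
  [0,0,0.045,0,0,0,1],
  [0,0,0.04,0,0,0,1],
  [0,0,0,0,0,0,1],
  [0,0,0,0,0,0,1],
])

```text
time_s: 21.1
ee_pos: [0.5779, 0.3704, 0.1834]
eef_rot: [-3.141, -0.001, -0.002]
force: [0.1, -0.0, 0.5]
grip_width: 0.0943
grip_force: 0.0
```

```bash
python3 -c "
from h import *
bores('w8'); snap('scene','s8.png')"
```

```text
[0.5783 0.3707 0.1848] [-3.14e+00 -3.00e-03 -2.00e-03] 0.09437140582821635
[441. 320.] 1080.0 [0.509  0.2742 0.05  ] tool dx,dy -0.0691 0.0966
[203. 320.] 1110.5 [0.5099 0.4676 0.05  ] tool dx,dy -0.0687 -0.0967
[511. 297.] 716.5 [0.5288 0.2195 0.05  ] tool dx,dy -0.0492 0.1513
[323. 240.] 1258.0 [0.5763 0.3704 0.05  ] tool dx,dy -0.002 0.0003
```

View pics/s8.png

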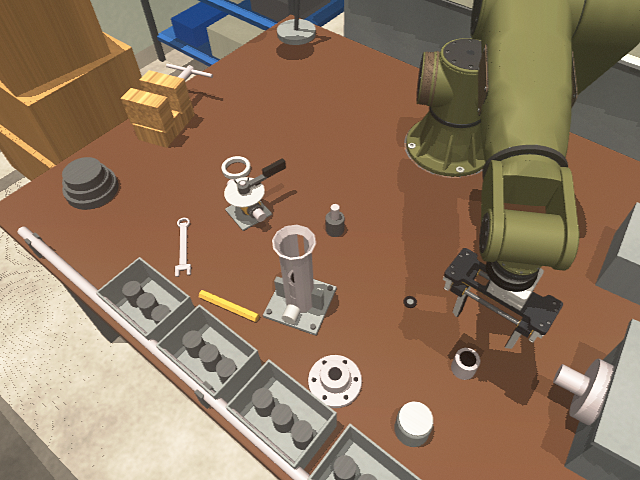

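The scene shows only the last sleeve on the bench at (466,360). Two are in the tube, the follower is still at (335,220), and the valve is shut.

jog_arm([
  [-0.002,0,0.04,0,0,0,1],
  [0,0,0.04,0,0,0,1],
  [0,0,0.04,0,0,0,1],
  [0,0,0.037,0,0,0,1],
  [0,0,0,0,0,0,1],
])

```text
time_s: 21.7
ee_pos: [0.5743, 0.3695, 0.0219]
eef_rot: [3.139, 0.005, -0.002]
force: [0.1, -0.3, -0.1]
grip_width: 0.0939
grip_force: 0.0
```

jog_arm([
  [0,0,0,0,0,0,-1],
  [0,0,0,0,0,0,-1],
  [0,0,0,0,0,0,-1],
  [0,0,0,0,0,0,-1],
  [0,0,0,0,0,0,-1],
])

```text
time_s: 22.2
ee_pos: [0.5758, 0.3705, 0.0258]
eef_rot: [-3.141, -0.001, -0.002]
force: [-0.1, -0.4, -0.3]
grip_width: 0.0576
grip_force: 0.0
```

jog_arm([
  [0,0,0,0,0,0,-1],
  [0,0,0,0,0,0,-1],
  [0,0,0,0,0,0,-1],
])

```text
time_s: 22.5
ee_pos: [0.5756, 0.3703, 0.0253]
eef_rot: [-3.142, -0.0, -0.002]
force: [-0.7, -0.4, 3.8]
grip_width: 0.0499
grip_force: 25.0
```

jog_arm([
  [0,0,-0.04,0,0,0,-1],
  [0,0,-0.047,0,0,0,-1],
  [0,0,-0.047,0,0,0,-1],
  [0,0,-0.047,0,0,0,-1],
  [0,0,-0.047,0,0,0,-1],
])

```text
time_s: 23.0
ee_pos: [0.575, 0.3701, 0.2541]
eef_rot: [3.141, 0.001, -0.002]
force: [0.9, 0.2, -4.0]
grip_width: 0.0494
grip_force: 25.0
```

jog_arm([
  [0,0,-0.046,0,0,0,-1],
  [0.011,0.0465,0,0,0,0,-1],
  [0.011,0.0465,0,0,0,0,-1],
  [0.011,0.0465,0,0,0,0,-1],
  [0.011,0.0465,0,0,0,0,-1],
])

```text
time_s: 23.5
ee_pos: [0.619, 0.1824, 0.2981]
eef_rot: [3.141, 0.001, -0.002]
force: [0.1, 1.0, -2.8]
grip_width: 0.0497
grip_force: 25.0
```

jog_arm([
  [0.012,0.0465,0,0,0,0,-1],
  [0.012,0.0465,0,0,0,0,-1],
  [0.012,0.0465,0,0,0,0,-1],
  [0.012,0.0465,0,0,0,0,-1],
  [0,0,0,0,0,0,-1],
])

```text
time_s: 24.0
ee_pos: [0.6671, -0.0076, 0.2973]
eef_rot: [3.141, 0.002, -0.008]
force: [-0.5, 0.2, -3.8]
grip_width: 0.0498
grip_force: 25.0
```

jog_arm([
  [0,0,0,0,0,0,-1],
  [0,0,0,0,0,0,-1],
])

```text
time_s: 24.2
ee_pos: [0.6665, -0.0011, 0.2984]
eef_rot: [-3.141, 0.001, -0.001]
force: [1.0, 0.1, -3.6]
grip_width: 0.0497
grip_force: 25.0
```

```bash
python3 -c "
from h import *
held('w9')"
```

```text
[ 0.6665 -0.0007  0.2987] [-3.141e+00  0.000e+00 -1.000e-03] 0.04942272560994344
[322.15011597 321.76046753] [ 6.67855241e-01 -6.51210998e-04]
rim far 191 0.6694861764981519
```

jog_arm([
  [0.001,0,0.02,0,0,0,-1],
  [0,0,0.02,0,0,0,-1],
  [0,0,0.01,0,0,0,-1],
  [0,0,0.006,0,0,0,-1],
  [0,0,0,0,0,0,-1],
])

```text
time_s: 24.75
ee_pos: [0.6676, -0.0014, 0.2427]
eef_rot: [-3.142, 0.001, -0.002]
force: [0.8, 1.2, -3.8]
grip_width: 0.0499
grip_force: 25.0
```

jog_arm([
  [0,0,0,0,0,0,-1],
  [0,0,0,0,0,0,-1],
])

```text
time_s: 24.95
ee_pos: [0.6679, -0.0018, 0.2439]
eef_rot: [3.142, -0.001, -0.002]
force: [-0.2, -0.4, -3.8]
grip_width: 0.0494
grip_force: 25.0
```

jog_arm([
  [0,0,0.001,0,0,0,-1],
  [0,0,0,0,0,0,1],
  [0,0,0,0,0,0,1],
  [0,0,0,0,0,0,1],
  [0,0,0,0,0,0,1],
])

```text
time_s: 25.45
ee_pos: [0.6677, -0.0019, 0.2422]
eef_rot: [3.142, -0.001, -0.002]
force: [-0.1, 1.1, -0.8]
grip_width: 0.0781
grip_force: 0.0
```

jog_arm([
  [0,0,-0.035,0,0,0,1],
  [0,0,-0.035,0,0,0,1],
  [-0.043,0.014,0,0,0,0,1],
  [-0.043,0.014,0,0,0,0,1],
  [-0.043,0.014,0,0,0,0,1],
])

```text
time_s: 25.95
ee_pos: [0.537, -0.0439, 0.3117]
eef_rot: [3.142, -0.0, -0.002]
force: [0.9, -0.1, 0.5]
grip_width: 0.0937
grip_force: 0.0
```

jog_arm([
  [-0.043,0.014,0,0,0,0,1],
  [-0.043,0.013,0,0,0,0,1],
  [0,0,0.045,0,0,0,1],
  [0,0,0.045,0,0,0,1],
  [0,0,0,0,0,0,1],
])

```text
time_s: 26.45
ee_pos: [0.4503, -0.0701, 0.218]
eef_rot: [-3.14, 0.007, -0.003]
force: [0.0, 0.6, 0.5]
grip_width: 0.0942
grip_force: 0.0
```

jog_arm([
  [0,0,0,0,0,0,1],
  [0,0,0,0,0,0,1],
])

```text
time_s: 26.65
ee_pos: [0.4536, -0.0706, 0.2242]
eef_rot: [3.141, -0.003, -0.002]
force: [0.9, 0.3, 0.2]
grip_width: 0.0942
grip_force: 0.0
```

```bash
python3 -c "
from h import *
im,M=wsnap('w10'); s=snap('scene','s10.png')[:,:,::-1]; t=snap('top','t10.png')[:,:,::-1]
c,n=blob(im,(320,240),190,255,60); print(c,n,ray('wrist',c,.09,M))
cv2.imwrite('pics/z10.png',np.vstack([np.hstack([im[100:400,120:520],cv2.resize(s[200:340,230:370],(300,300))]),np.hstack([cv2.resize(t[130:230,270:380],(330,300)),cv2.resize(s[130:240,200:300],(370,300))])]))"
```

```text
[ 0.4535 -0.0706  0.224 ] [ 3.141e+00 -3.000e-03 -2.000e-03] 0.09362429442686918
[313.41940299 204.19179104] 2680 [ 0.47992526 -0.06375142  0.09      ]
```

View pics/z10.png

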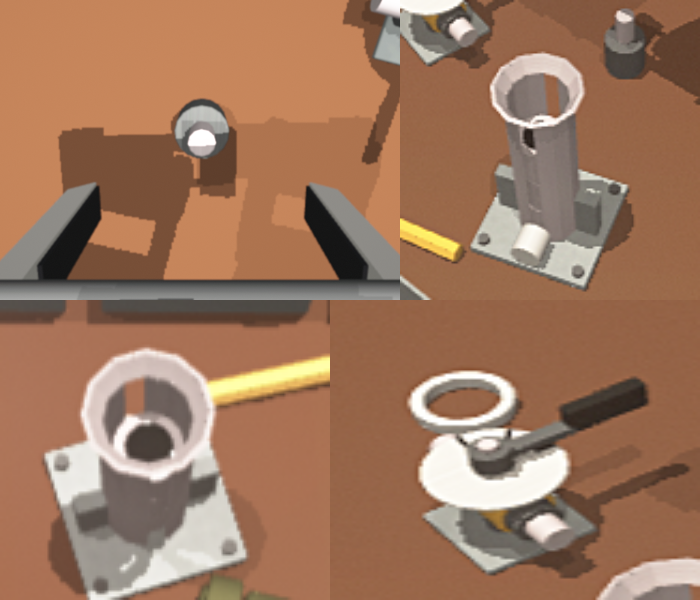

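The stack of sleeves is seen in the tube, with the top sleeve's bore at about (150,440) in the crop. The valve is shut, and the stem top is at wrist pixel (322,241). I grip the stem.

jog_arm([
  [-0.003,0,0.041,0,0,0,0.2],
  [0,0,0.041,0,0,0,0.2],
  [0,0,0.041,0,0,0,0.2],
  [0,0,0.041,0,0,0,0.2],
  [0,0,0,0,0,0,0],
], squeeze=30)

```text
time_s: 27.3
ee_pos: [0.4475, -0.0699, 0.0547]
eef_rot: [-3.14, 0.007, -0.002]
force: [0.3, -0.1, 1.1]
grip_width: 0.0573
grip_force: 0.0
```

jog_arm([
  [0,0,0,0,0,0,-1],
  [0,0,0,0,0,0,-1],
  [0,0,0,0,0,0,-1],
  [0,0,0,0,0,0,-1],
  [0,0,0,0,0,0,-1],
])

```text
time_s: 27.8
ee_pos: [0.4501, -0.0704, 0.0588]
eef_rot: [3.141, -0.002, -0.002]
force: [-0.8, 2.1, 7.5]
grip_width: 0.0213
grip_force: 30.0
```

jog_arm([
  [0,0,0,0,0,0,-1],
  [0,0,0,0,0,0,-1],
  [0,0,0,0,0,0,-1],
])

```text
time_s: 28.1
ee_pos: [0.4501, -0.0704, 0.0588]
eef_rot: [3.141, -0.002, -0.002]
force: [-1.6, 3.0, 8.3]
grip_width: 0.0216
grip_force: 30.0
```

jog_arm([
  [0,0,-0.04,0,0,0,-1],
  [0,0,-0.046,0,0,0,-1],
  [0,0,-0.046,0,0,0,-1],
  [0,0,-0.046,0,0,0,-1],
  [0,0,-0.046,0,0,0,-1],
])

```text
time_s: 28.6
ee_pos: [0.4488, -0.0702, 0.2836]
eef_rot: [-3.141, 0.001, -0.002]
force: [1.5, -0.1, -4.9]
grip_width: 0.0214
grip_force: 30.0
```

jog_arm([
  [0,0,-0.046,0,0,0,-1],
  [0.0435,-0.014,0,0,0,0,-1],
  [0.0435,-0.014,0,0,0,0,-1],
  [0.0435,-0.014,0,0,0,0,-1],
  [0.0435,-0.014,0,0,0,0,-1],
])

```text
time_s: 29.1
ee_pos: [0.6249, -0.0141, 0.3272]
eef_rot: [3.142, 0.001, -0.002]
force: [-0.0, -0.9, -5.5]
grip_width: 0.0213
grip_force: 30.0
```

jog_arm([
  [0.044,-0.0135,0,0,0,0,-1],
  [0,0,0,0,0,0,-1],
  [0,0,0,0,0,0,-1],
  [0,0,0,0,0,0,-1],
])

```text
time_s: 29.5
ee_pos: [0.6669, -0.0017, 0.3282]
eef_rot: [3.141, 0.0, -0.002]
force: [-1.1, -0.0, -5.1]
grip_width: 0.0214
grip_force: 30.0
```

```bash
python3 -c "
from h import *
im,M=wsnap('w11'); print(proj('wrist',(.668,-.0015,.237),M))"
```

```text
[ 0.6668 -0.0018  0.329 ] [ 3.141e+00 -1.000e-03 -3.000e-03] 0.02183350701878715
[322.43301934 250.03338168]
```

View pics/w11.png

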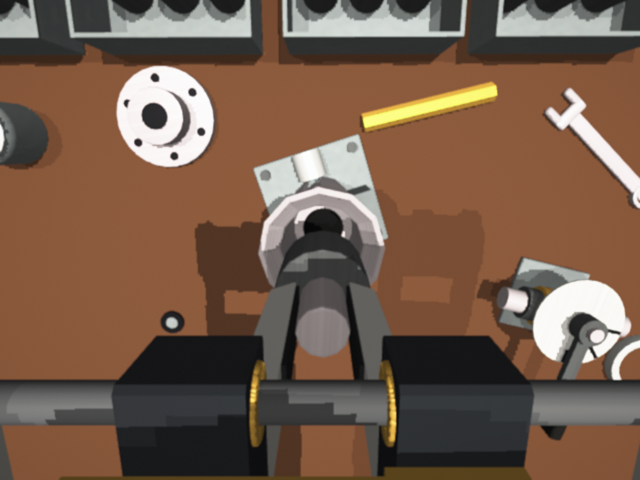

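The stem at (322,332) lines up with the mouth, predicted at (322,250). I lower it.

jog_arm([
  [0.001,0,0.03,0,0,0,-1],
  [0,0,0.015,0,0,0,-1],
  [0,0,0.015,0,0,0,-1],
  [0,0,0,0,0,0,-1],
])

```text
time_s: 29.95
ee_pos: [0.6674, -0.0018, 0.2672]
eef_rot: [-3.142, 0.002, -0.003]
force: [-0.8, -0.3, -5.1]
grip_width: 0.0215
grip_force: 30.0
```

jog_arm([
  [0,0,0.01,0,0,0,-1],
  [0,0,0.01,0,0,0,-1],
  [0,0,0.01,0,0,0,-1],
  [0,0,0,0,0,0,-1],
  [0,0,0,0,0,0,-1],
])

```text
time_s: 30.45
ee_pos: [0.6687, -0.0014, 0.2379]
eef_rot: [-3.142, 0.0, -0.002]
force: [0.9, -0.2, -4.2]
grip_width: 0.0215
grip_force: 30.0
```

jog_arm([
  [0,0,0.008,0,0,0,-1],
  [0,0,0,0,0,0,-1],
  [0,0,0,0,0,0,-0.35],
  [0,0,0,0,0,0,-0.35],
  [0,0,0,0,0,0,-0.35],
])

```text
time_s: 30.95
ee_pos: [0.6689, -0.0014, 0.2308]
eef_rot: [3.141, -0.002, -0.002]
force: [0.6, -0.2, 0.3]
grip_width: 0.0303
grip_force: 0.0
```

jog_arm([
  [0,0,-0.03,0,0,0,-0.35],
  [0,0,-0.04,0,0,0,-0.35],
  [0,0,-0.04,0,0,0,0],
  [-0.04,0,0,0,0,0,0],
  [-0.04,0,0,0,0,0,0],
])

```text
time_s: 31.45
ee_pos: [0.5886, -0.0013, 0.3408]
eef_rot: [3.141, -0.003, -0.002]
force: [0.0, 0.5, 0.3]
grip_width: 0.0465
grip_force: 0.0
```

jog_arm([
  [0,0,0,0,0,0,0],
  [0,0,0,0,0,0,0],
])

```text
time_s: 31.65
ee_pos: [0.5885, -0.0012, 0.3412]
eef_rot: [3.141, -0.002, -0.002]
force: [1.0, 0.8, -0.2]
grip_width: 0.0468
grip_force: 0.0
```

```bash
python3 -c "
from h import *
im,M=wsnap('w12'); s=snap('scene','s12.png')[:,:,::-1]
cv2.imwrite('pics/z12.png',np.hstack([im[:,160:560],cv2.resize(s[210:340,230:360],(400,480))]))"
```

```text
[ 0.5891 -0.0012  0.3408] [ 3.141e+00 -2.000e-03 -2.000e-03] 0.04680156358146361
```

View pics/z12.png

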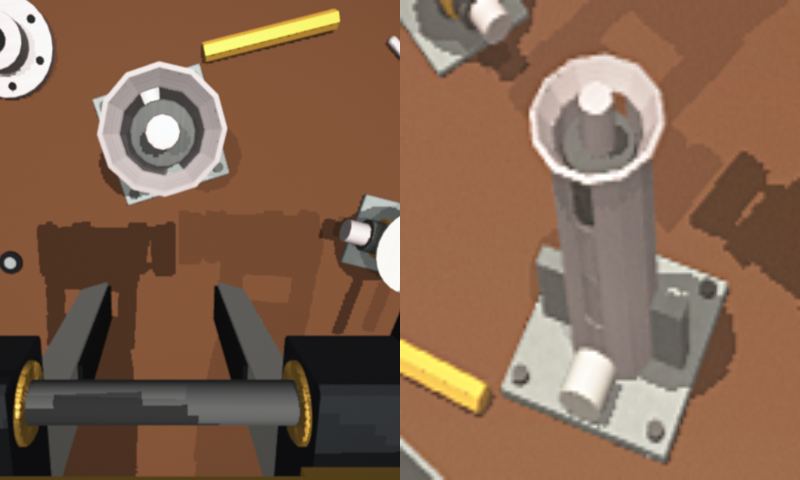

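The follower sits stem up and centred in the tube. Now back to the lever.

jog_arm([
  [-0.0225,0.043,0,0,0,0,0],
  [-0.0225,0.043,0,0,0,0,0],
  [-0.0225,0.043,0,0,0,0,0],
  [-0.0225,0.043,0,0,0,0,0],
  [-0.0225,0.044,0,0,0,0,0],
])

```text
time_s: 32.25
ee_pos: [0.4754, -0.2188, 0.3399]
eef_rot: [3.141, -0.0, -0.002]
force: [1.0, -0.4, -0.7]
grip_width: 0.0471
grip_force: 0.0
```

jog_arm([
  [-0.0225,0.044,0,0,0,0,0],
  [0,0,0.04,0,0,0.12,0.2],
  [0,0,0.04,0,0,0.12,0.2],
  [0,0,0.04,0,0,0,0.2],
  [0,0,0,0,0,0,0.2],
])

```text
time_s: 32.75
ee_pos: [0.4521, -0.2604, 0.2154]
eef_rot: [-3.139, 0.008, -0.242]
force: [-0.1, -0.6, 0.6]
grip_width: 0.0568
grip_force: 0.0
```

jog_arm([
  [0,0,0,0,0,0,0.2],
  [0,0,0,0,0,0,0.2],
])

```text
time_s: 32.95
ee_pos: [0.4542, -0.2615, 0.2223]
eef_rot: [3.14, -0.003, -0.242]
force: [0.9, 0.1, 0.4]
grip_width: 0.0564
grip_force: 0.0
```

Positioned at (0.454,-0.2615), yaw -0.242, matching the lever. I descend, then close.

jog_arm([
  [-0.001,0,0.04,0,0,0,0.2],
  [0,0,0.04,0,0,0,0.2],
  [0,0,0.03,0,0,0,0.2],
  [0,0,0.022,0,0,0,0.2],
  [0,0,0,0,0,0,0.2],
], squeeze=12)

```text
time_s: 33.45
ee_pos: [0.4521, -0.2605, 0.0872]
eef_rot: [-3.141, 0.002, -0.242]
force: [-0.4, -0.7, -0.3]
grip_width: 0.0565
grip_force: 0.0
```

jog_arm([
  [0,0,0,0,0,0,-1],
  [0,0,0,0,0,0,-1],
  [0,0,0,0,0,0,-1],
  [0,0,0,0,0,0,-1],
  [0,0,0,0,0,0,-1],
])

```text
time_s: 33.95
ee_pos: [0.4523, -0.2608, 0.0884]
eef_rot: [3.141, -0.001, -0.242]
force: [0.1, -1.0, 0.6]
grip_width: 0.0199
grip_force: 0.0
```

jog_arm([
  [0,0,0,0,0,0,-1],
  [0,0,0,0,0,0,-1],
])

```text
time_s: 34.15
ee_pos: [0.452, -0.2616, 0.0882]
eef_rot: [3.14, -0.001, -0.242]
force: [-1.8, -7.3, 0.9]
grip_width: 0.0138
grip_force: 12.0
```

jog_arm([
  [0.0006,0.0106,0,0,0,-0.112,-1],
  [0.0006,0.0106,0,0,0,-0.112,-1],
  [0.0006,0.0106,0,0,0,-0.112,-1],
  [0.0006,0.0106,0,0,0,-0.112,-1],
  [0.0006,0.0106,0,0,0,-0.112,-1],
])

```text
time_s: 34.65
ee_pos: [0.4536, -0.3137, 0.0882]
eef_rot: [-3.141, 0.001, 0.322]
force: [-2.8, 0.9, 4.0]
grip_width: 0.014
grip_force: 12.0
```

jog_arm([
  [0.0006,0.0106,0,0,0,-0.112,-1],
  [0.0006,0.0106,0,0,0,-0.112,-1],
  [0,0,0,0,0,0,-1],
  [0,0,0,0,0,0,-1],
  [0,0,0,0,0,0,-1],
])

```text
time_s: 35.15
ee_pos: [0.4625, -0.3333, 0.0882]
eef_rot: [3.14, 0.001, 0.54]
force: [-4.6, -6.1, 2.1]
grip_width: 0.0139
grip_force: 12.0
```

jog_arm([
  [0,0,0,0,0,0,0],
  [0,0,0,0,0,0,0],
  [0,0,0,0,0,0,0],
  [0,0,0,0,0,0,0],
  [0,0,0,0,0,0,0],
])

```text
time_s: 35.65
ee_pos: [0.463, -0.3322, 0.0879]
eef_rot: [-3.142, -0.0, 0.542]
force: [-0.4, -0.3, -0.4]
grip_width: 0.0466
grip_force: 0.0
```

jog_arm([
  [0,0,-0.04,0,0,0,0.2],
  [0,0,-0.04,0,0,0,0.2],
  [0,0,-0.04,0,0,0,0.2],
  [-0.03,0,0,0,0,0,0.2],
  [0,0,0,0,0,0,0.2],
])

```text
time_s: 36.15
ee_pos: [0.436, -0.349, 0.209]
eef_rot: [3.14, -0.0, 0.54]
force: [-0.2, -0.1, -0.4]
grip_width: 0.0566
grip_force: 0.0
```

jog_arm([
  [0,0,0,0,0,0,0.2],
  [0,0,0,0,0,0,0.2],
])

```text
time_s: 36.35
ee_pos: [0.4375, -0.3474, 0.2073]
eef_rot: [-3.141, 0.0, 0.542]
force: [0.1, -0.6, -1.2]
grip_width: 0.0565
grip_force: 0.0
```

Run:
```python
from h import *
im,M=wsnap('w13')
# lever direction: dark grip blob vs known axis
ax=np.array([.545,-.284]); g=np.array([.4637,-.3331,.12]); c=proj('wrist',g,M); print(c)
m=(im.max(2)<60).astype(np.uint8); m[370:]=0; n,l,s,cc=cv2.connectedComponentsWithStats(m)
i=min([j for j in range(1,n) if s[j,4]>300],key=lambda j:np.hypot(*(cc[j]-c))); print(s[i],cc[i])
p=ray('wrist',cc[i],.117,M)[:2]-ax; phi=np.arctan2(-p[1],-p[0]); print(np.hypot(*p),phi,'lever',phi+.238)
cv2.imwrite('pics/z13.png',im)
```

```text
[ 0.4376 -0.3474  0.2073] [-3.141  0.     0.542] 0.056350941058731736
[324.59810677 208.71789215]
[ 282  155   64  112 3325] [323.93503759 218.73293233]
0.10208389781424917 0.5390852306439603 lever 0.7770852306439603
```

View pics/z13.png

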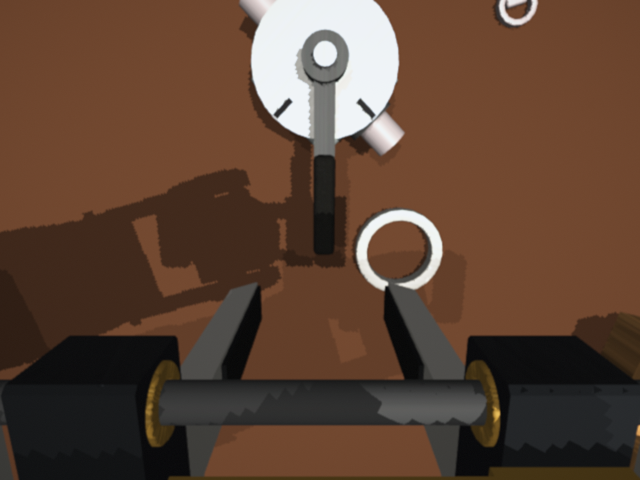

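The lever lies midway between the two visible end marks at (284,108) and (366,107), over the hidden middle mark, at about 0.777 rad. I hand in.

```bash
python3 -c "
from station import ctrl
print(ctrl.hand_in())"
```

```text
the job is handed in; nothing more can be done
None
```

I handed the job in at about 36 s of robot time, with no score returned: valve shut first, all three sleeves stacked in the tube with the follower stem up on top, lever measured at about 0.78 rad (45° is 0.785), and no bystander deliberately touched.

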